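# Refit the cooker knob and hold it pressed

### The arm

A 7-joint arm with a two-finger parallel gripper is mounted at the origin on the work surface. World frame = base frame: x ahead of the robot, y to its left, z up, the work surface at z = 0. Lengths are in m, angles in rad, forces in N, time in s.
With the tool pointing down it reaches from about 0.425 to 0.875 m from the base axis. Payload 4.7 kg.
Tool frame: the origin (TCP) lies on the centre line of the jaws, within the pads' length; the fingertips stand ctrl.tip_reach ahead of it and the grasp point (between the pads) is the TCP (ctrl.tip_reach is the distance from the TCP to the fingertips, in m); z points along the fingers, y is the line along which they close (so a half turn about z gives the same grasp; the last joint's range is limited). The gripper opens to 87 mm and grips with 3 to 60 N. Pads are 19 mm wide; open, the fingers measure 117 mm over their backs; the gripper's body (75 mm by 190 mm) begins 51 mm behind the grasp point.
Start: joints at [0.014, 0.321, -0.07, 1.45, 0.023, 1.371, -0.057], TCP at [0.65, -0, 0.242] pointing down, gripper open.
Joint ranges: [-2.86, 2.86], [-0.3, 2.09], [-1.38, 1.24], [0.06, 2.45], [-1.56, 4.7], [0.09, 2.05], [-2.69, 2.69]. Speed limits (rad/s): [2.57, 2.57, 3.14, 3.14, 3.14, 3.14, 3.14].

### API

Orientations are given as a unit quaternion [x, y, z, w].
In Python, from rig import ctrl, kin, eyes, hand_in gives the robot as it stands. Calls block until the motion is done:
- ctrl.move_to(position, orientation): joint-space move of the TCP to a pose.
- ctrl.move_linear(position, feed=0.15, attitude=None, force_limit=None): straight line of the TCP; attitude=None keeps the orientation; feed is the mean speed in m/s. With force_limit (N) it stops when the force on the tool has changed by that much, and returns True; else False.
- ctrl.move_j(angles): joint-space move.
- ctrl.open_gripper() and ctrl.grab(): open the fingers fully, or close them until they stop; the grip force is fixed at half the most.
- ctrl.dwell(seconds).
- kin.inverse_kinematics(position, orientation): joint angles nearest the present ones, or None.
- ctrl.sense(): the state.
- eyes.camera(name): name is "scene" or "side" or "wrist"; returns a dict with "image" (400x640x3 uint8, blue, green, red), "depth" (400x640 float32, m along the optical axis (not along the pixel's ray), 0 where there is no reading), "vertical_fov" (degrees; the focal length in pixels is half the picture's height over the tangent of half this angle, whatever the lens; pixels are square), "cx", "cy" (the principal point, pixels), "camera_from_world" (4x4, takes a point from world to camera coordinates). Camera axes: x right, y down, z forward; pixel columns grow to the right and rows downward; lengths in m; the calibration is good to about 2 mm. A picture is of the moment at which its call begins.
A pose or a line that the arm cannot do raises ctrl.IKError and nothing moves.
- hand_in(): hands the job in; it is judged then, once.
The state is a dict: "time_s": time; "q": joint angles; "joint_vel": joint speeds; "joint_efforts": joint torques, N m; "position": TCP position; "tool_rot": TCP orientation; "force": force on the tool from outside, world axes, zero at the start; "wrist_torque": the same for the moment, N m; "width": opening from 0.0 (shut) to 1.0 (fully open); "gripper_force": force on a finger pad.
Only numpy, scipy, OpenCV 4.12 (cv2) and the standard library are available. Lean on these libraries where they do the work, as an engineer would, in place of code of your own. Each camera call takes 0.05 s, during which the arm holds its last target. There are 200 camera calls.

### The job

The black knob lying on the worktop has come off the gas hob. Pick it up, turn it so that its D-shaped hole matches the bare D-shaped brass spindle on the hob, and push it fully home on the spindle; then press knob and spindle down to the stop, as you do to light a burner, and finish while still holding the knob pressed down: do not let go. Leave the bread roll, the jar and the pastry brush where they are.

Things in the scene. Friction and masses are not known exactly. Their poses are not given: they have to be found in the camera images.
- knob_center (a point): Centre (22 mm up) of the loose black knob, lying hole down. Round skirt 46 mm across, 18 mm high; on it a solid bar grip 42 mm long (along x), 14 mm wide (y), 26 mm high; 44 mm high in all. z up; a white line on the bar marks its +x end, and the flat of the D-shaped hole below is on that +x side
- knob_bore (a point): Centre of the closed end of the knob's D-shaped hole, 16 mm above the knob's underside; axes as knob_center. Hole 15.6 mm across its round part, flat 2.3 mm from the axis on the +x side, mouth slightly chamfered. It fits the spindle with 0.8 mm play all round, only with the x axes agreeing (within about 7 degrees), not the opposite way round
- spindle_tip (a point): Top centre of the bare upright brass D-spindle on the hob, 26 mm above the hob's top when not pressed; z up. Round part 14 mm across, flat 1.5 mm from the axis on its +x side; chamfered tip. It does not turn. It stands in a black disc 62 mm across, 1.5 mm high, with a small red mark near the disc's edge on the side the flat faces (+x)
- spindle (a joint): How far the spindle is pressed down (m), 0 to 0.005 at the stop; the spring takes 3 N to start and 8 N at the stop, and brings it up again when let go
- hob: Two-burner steel gas hob, fixed, 300 mm (x) by 460 mm (y), top 70 mm high; origin under its centre. Pan supports (to 99 mm high) on its far side. Two control places 150 mm apart near its edge at the robot's side: one has the bare spindle, the other a knob already fitted (top 54 mm above the hob's top)
- knob: The loose black plastic knob, about 50 to 90 g: origin at the centre of its underside; axes as knob_center. Fully seated, its hole's end rests on the spindle's tip and its underside is 10 mm above the hob's top before pressing
- jar_mid (a point): Middle of a loose glass jar with a red lid, 64 mm across, 85 mm high; leave alone
- brush_mid (a point): Middle of a loose pastry brush, 170 mm long, lying along its x; leave alone
- roll_mid (a point): Middle of a loose bread roll on the worktop, 76 mm across, 45 mm high; leave alone
- knob_mark (a point): Outer end of the white line on top of the knob's bar, 20 mm along +x from its axis, 44 mm above its underside
Not all that is in view belongs to the job. Leave any brown or red look-alike of the knob alone.

How it is judged:
By the outcome, as a careful person would: the job done as asked, in the order asked, and still so for the second after the job is handed in, while the arm keeps its last pose, push and grip.
It also fails if it takes over 42 s, if anything falls off the work surface, if the arm or the gripper's body presses on something with over 40 N, if the wrist force passes 120 N, or if a joint passes its speed limit or range.

## Working session

There is one attempt and no reset: what is moved stays moved. The work goes in short steps, each a Python script; the robot and the scene stay as the last script left them, time stands still between calls to the robot, and variables do not carry over. Pictures are saved under pics/ and viewed, at most 10 in all, crops included, and the job is handed in when it is done.

```bash
mkdir -p pics
cat > h.py <<'E'
from rig import ctrl, kin, eyes, hand_in
import numpy as np, cv2
def shot(n,f=None):
    c=eyes.camera(n)
    if f: cv2.imwrite('pics/'+f,c['image'])
    np.savez('pics/'+(f or n)+'.npz',**c)
    return c
def load(f): return dict(np.load('pics/'+f+'.npz'))
def foc(c): return 200/np.tan(np.radians(float(c['vertical_fov']))/2)
def ray(c,u,v):
    M=np.linalg.inv(c['camera_from_world']); d=np.array([(u-c['cx'])/foc(c),(v-c['cy'])/foc(c),1])
    return M[:3,3],M[:3,:3]@d
def atz(c,u,v,z):
    o,d=ray(c,u,v); return o+d*(z-o[2])/d[2]
def dep(c,u,v):
    o,d=ray(c,u,v); return o+d*c['depth'][int(round(v)),int(round(u))]
def proj(c,p):
    q=(c['camera_from_world']@np.append(p,1))[:3]; return q[:2]/q[2]*foc(c)+[c['cx'],c['cy']]
def quat(yaw): # tool down; tool x axis at world yaw
    from scipy.spatial.transform import Rotation as R
    return (R.from_euler('z',yaw)*R.from_euler('x',np.pi)).as_quat()
E
python3 - <<'E'
from h import *
a=[shot(n,n+'0.png') for n in('scene','side','wrist')]
for c in a: print(foc(c),c['cx'],c['cy'],np.linalg.inv(c['camera_from_world']).round(3).tolist())
s=ctrl.sense();print(s['time_s'],s['tool_rot'],ctrl.tip_reach,s['force'])
E
```

```text
376.77757523704975 319.29279702110597 200.86528099411436 [[-0.493, 0.51, -0.705, 1.142], [0.87, 0.269, -0.414, 0.281], [-0.022, -0.817, -0.576, 0.561], [0.0, 0.0, 0.0, 1.0]]
462.437944180065 332.4212455753242 202.32309063382942 [[0.748, -0.479, 0.459, 0.037], [-0.663, -0.55, 0.508, -0.622], [0.009, -0.684, -0.729, 0.903], [0.0, 0.0, 0.0, 1.0]]
337.0805610205838 322.7617408279794 199.38367239950404 [[1.0, 0.003, -0.002, 0.649], [0.002, -0.958, -0.286, 0.079], [-0.002, 0.286, -0.958, 0.384], [0.0, 0.0, 0.0, 1.0]]
0.15 [ 7.07110590e-01  7.07102597e-01 -5.51824964e-04 -4.76530370e-04] 0.019 [-0.4559608   0.59180556  0.02444031]
```

View pics/scene0.png

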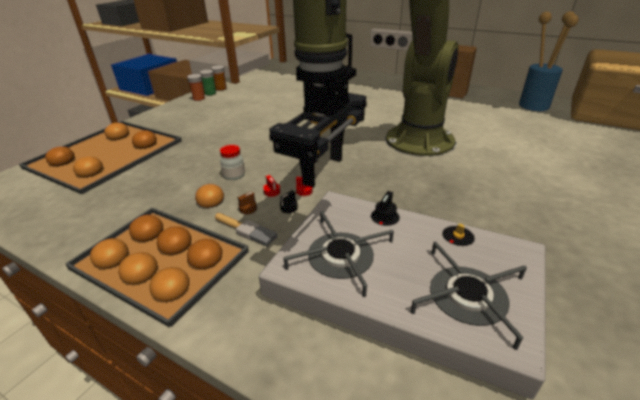

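View pics/wrist0.png

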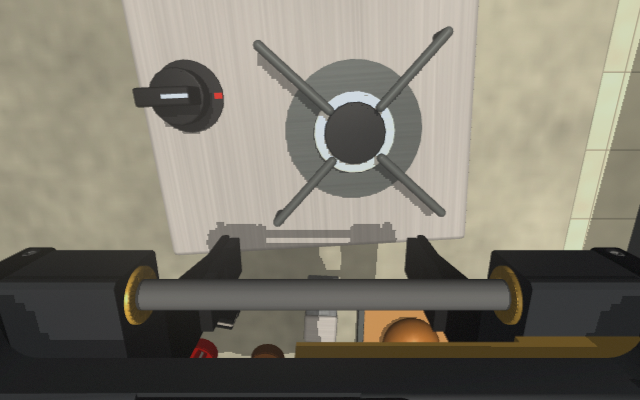

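The scene view shows these knob candidates: a black one at (289,202), brown at (247,203), red at (271,186) and (304,185), and a black one already fitted at (385,208). The spindle is at (459,233). I choose the black one at (289,202) and will check it up close.

Run:
```python
from h import *
c=load('scene0.png')
print(dep(c,289,205),dep(c,459,230))
im=c['image']; a=cv2.resize(im[170:240,230:330],(800,560),interpolation=cv2.INTER_CUBIC); cv2.imwrite('pics/crop1.png',a)
```

```text
[ 0.52995844 -0.16508528  0.0201073 ] [0.51705949 0.22903481 0.08436928]
```

View pics/side0.png

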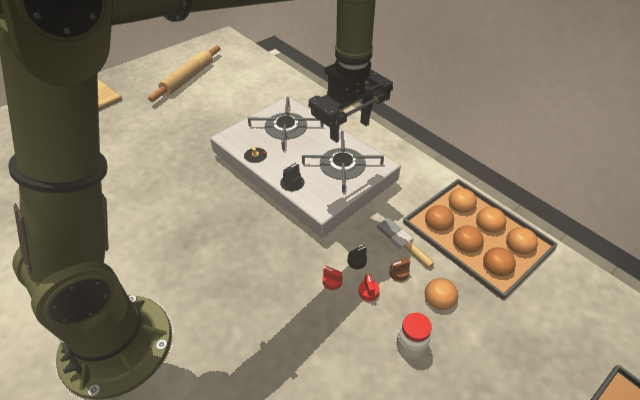

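View pics/crop1.png

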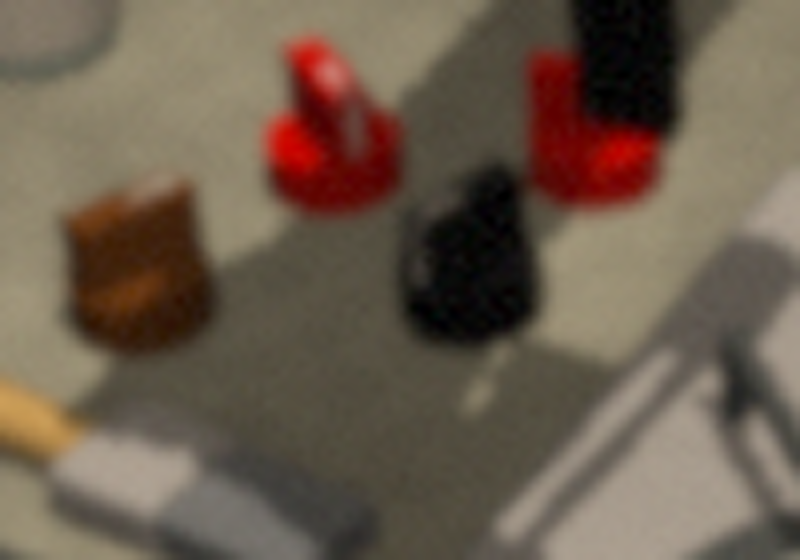

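The side view agrees: the black knob with a dark skirt sits at (357,257), with the red ones at (332,277) and (370,288) and the brown one at (400,268). In the crop it stands hole down, in shadow, and clear of the others. Next I look at both places from above with the wrist camera.

Run:
```python
from h import *
q=quat(np.pi/2)
ctrl.move_to([0.517,0.15,0.2],q); a=shot('wrist','ws.png')
ctrl.move_to([0.525,-0.235,0.19],q); b=shot('wrist','wk.png')
print(ctrl.sense()['time_s'],proj(a,[.517,.229,.09]),proj(b,[.525,-.16,.02]))
u=cv2.resize(a['image'][0:220,190:450],None,fx=1.5,fy=1.5,interpolation=2)
w=cv2.resize(b['image'][0:220,190:450],None,fx=1.5,fy=1.5,interpolation=2)
cv2.imwrite('pics/both.png',np.hstack([u,w]))
```

```text
2.5167 [321.02100917  96.43756595] [322.63455713 105.46585315]
```

View pics/both.png

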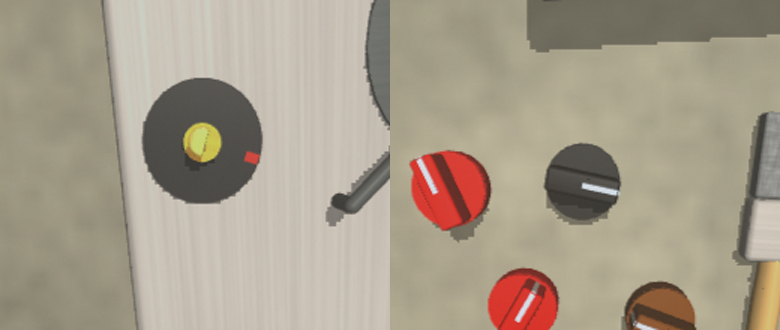

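The left half shows the spindle at (202,142) in its disc, with the red mark at (252,158). The right half shows the black knob at (583,182), with its white line pointing right and slightly down to (618,192). I'll measure both by segmentation.

Run:
```python
from h import *
def pts(c,m):
    v,u=np.nonzero(m); return np.array([dep(c,x,y) for x,y in zip(u,v)])
def planar(c,m,z):
    v,u=np.nonzero(m); return np.array([atz(c,x,y,z)[:2] for x,y in zip(u,v)])
def win(c,u,v,r):
    m=np.zeros((400,640),bool); m[v-r:v+r,u-r:u+r]=1; return m
a=load('ws.png'); im=a['image'].astype(int); B,G,R=im[...,0],im[...,1],im[...,2]
w=win(a,325,94,48)
red=w&(R>150)&(G<90); yel=w&(R-B>50)&(G>100)
dark=(w&(im.max(2)<110))|red|yel
cn=max(cv2.findContours(dark.astype(np.uint8),0,1)[0],key=cv2.contourArea)[:,0]
P=np.array([atz(a,x,y,.0715)[:2] for x,y in cn])
(cx,cy),r=cv2.minEnclosingCircle(P.astype(np.float32)); A=np.c_[2*P,np.ones(len(P))]
s=np.linalg.lstsq(A,(P**2).sum(1),rcond=None)[0]; C=s[:2]; print('disc',C,cx,cy,'r',np.sqrt(s[2]+C@C))
rm=planar(a,red,.0715).mean(0); d=rm-C; print('red',rm,np.hypot(*d),'yaw',np.degrees(np.arctan2(d[1],d[0])))
p=pts(a,yel); t=p[p[:,2]>.088]; print('yel z',np.percentile(p[:,2],[5,50,95]),len(p),planar(a,yel,.096).mean(0))
print('tip pts',t.mean(0),len(t))
tm=yel&True
b=load('wk.png'); im=b['image'].astype(int); w=win(b,319,121,30)
p=pts(b,w); k=p[p[:,2]>.01]; t=p[p[:,2]>.038]; print('z',np.percentile(k[:,2],[50,95,99]))
rc=cv2.minAreaRect((t[:,:2]*1000).astype(np.float32)); print('bar rect',rc,t.mean(0)[:2])
rs=cv2.minEnclosingCircle((k[k[:,2]>.012][:,:2]*1000).astype(np.float32)); print('skirt',rs)
wh=w&(im.min(2)>175); q=planar(b,wh,.044); m=q.mean(0); 
U=np.linalg.svd(q-m)[2][0]; U*=np.sign(U[0]); h=(q-m)@U; print('line',len(q),m,'ends',m+U*h.min(),m+U*h.max(),np.degrees(np.arctan2(U[1],U[0])))
T=t[:,:2]-t[:,:2].mean(0);V=np.linalg.svd(T,full_matrices=False)[2][0];print('pca',np.degrees(np.arctan2(V[1],V[0])))
```

```text
disc [0.51950951 0.23037586] 0.5193976759910583 0.23014308512210846 r 0.030373212247432516
red [0.54514141 0.2229071 ] 0.026697880833448682 yaw -16.245336865129907
yel z [0.07562461 0.07780897 0.09746945] 533 [0.51957871 0.23031763]
tip pts [0.51727196 0.23090089 0.09767361] 207
z [0.01947153 0.04549072 0.04635061]
bar rect ((522.2826538085938, -167.6694793701172), (27.022968292236328, 42.21683120727539), 78.0811767578125) [ 0.52081299 -0.17339764]
skirt ((520.5968017578125, -174.0430450439453), 22.89034080505371)
line 78 [ 0.53097    -0.17606031] ends [ 0.5211261  -0.17405674] [ 0.5415371  -0.17821108] -11.504514739059207
pca 168.28269327624272
```

Run:
```python
from h import *
b=load('wk.png'); 
P=np.array([dep(b,u,v) for v in range(150,239) for u in range(230,420)])
t=P[(P[:,2]>.036)&(P[:,2]<.06)]; 
for s in (t[t[:,0]<.51],t[t[:,0]>.53]): print('nbr top',len(s),s.min(0)[:2],s.max(0)[:2])
K=np.array([.5213,-.1739]); y0=np.radians(-11.7)
G=K+.005*np.array([np.cos(y0),np.sin(y0)])
for yaw in(y0,y0+np.pi):
    print([kin.inverse_kinematics([G[0],G[1],z],quat(yaw)) for z in(.12,.04)], kin.inverse_kinematics([.524,.229,.12],quat(yaw-.08)))
```

```text
nbr top 711 [ 0.44571572 -0.27475406] [ 0.49686205 -0.19664496]
nbr top 744 [ 0.55090884 -0.27657481] [ 0.59364867 -0.2498121 ]
[array([ 0.04677533,  0.2131072 ,  0.2537073 ,  1.84648962, -0.05992857,
        1.08936023, -1.45224492]), array([ 0.04074579,  0.31240884,  0.26592667,  1.90969294, -0.10076492,
        0.93224104, -1.42045072])] [-0.35313492  0.25108837 -0.12039146  1.792226    0.03348477  1.10024771
 -2.33997143]
[array([ 0.30095611,  0.213675  , -0.03126692,  1.83715523,  0.00747349,
        1.09087514,  1.63354198]), array([ 0.30797553,  0.308787  , -0.03988581,  1.89971658,  0.01507987,
        0.93337374,  1.62759228])] [-0.17141356  0.26621254 -0.32951389  1.7854367   0.09540032  1.1054788
  0.75357935]
```

Run:
```python
from h import *
K=np.array([.5213,-.1739]); y0=np.radians(-11.7)
G=K+.005*np.array([np.cos(y0),np.sin(y0)]); q=quat(y0+np.pi)
ctrl.move_to([*G,.12],q)
print('hit',ctrl.move_linear([*G,.0405],feed=.08,force_limit=6)); s=ctrl.sense(); print(s['position'],s['force'])
ctrl.grab(); s=ctrl.sense(); print(s['width'],s['width']*87,s['gripper_force'],s['position'],s['force'])
ctrl.move_linear([*G,.18],feed=.12); s=ctrl.sense(); print(s['width']*87,s['gripper_force'],s['time_s'],s['force'])
c=shot('wrist','held.png')
for p in ([*K,.18+.0035],): print(proj(c,p))
```

```text
hit False
[ 0.52674255 -0.17510309  0.04109337] [0.28652459 0.17973571 0.31778792]
0.15843645616482768 13.783971686340008 30.000006146728992 [ 0.52620464 -0.17491942  0.04048379] [-0.47711039 -0.81375773  0.1709812 ]
13.799698949144688 29.999838173389435 7.275 [-0.42298161  0.8667091  -1.6788534 ]
[321.87153184 268.52300128]
```

View pics/held.png

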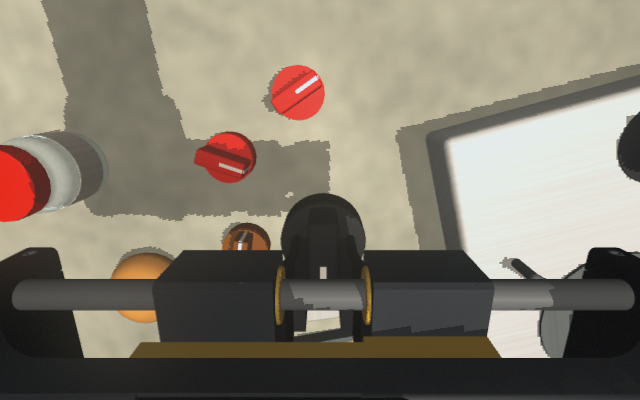

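The knob is held upright. Its skirt spans columns 281 to 366 (centre 323.5), near the predicted 321.9. Next I look at the spindle in the placing orientation so the camera bias cancels.

```bash
cat > m.py <<'E'
from h import *
from scipy.spatial.transform import Rotation as Ro
def circ(P):
    s=np.linalg.lstsq(np.c_[2*P,np.ones(len(P))],(P**2).sum(1),rcond=None)[0]; return s[:2],np.sqrt(s[2]+s[:2]@s[:2])
def disc(a,guess):
    im=a['image'].astype(int); B,G,R=im[...,0],im[...,1],im[...,2]
    u,v=proj(a,guess).round().astype(int); w=np.zeros((400,640),bool); w[max(v-50,0):v+50,u-50:u+50]=1
    red=w&(R>150)&(G<90); yel=w&(R-B>50)&(G>100); dark=(w&(im.max(2)<110))|red|yel
    cn=max(cv2.findContours(dark.astype(np.uint8),0,1)[0],key=cv2.contourArea)[:,0]
    C,r=circ(np.array([atz(a,x,y,.0715)[:2] for x,y in cn]))
    v,u=np.nonzero(red); d=atz(a,u.mean(),v.mean(),.0715)[:2]-C
    v,u=np.nonzero(yel); 
    return C,r,np.degrees(np.arctan2(d[1],d[0])),np.hypot(*d),(u.mean(),v.mean())
E
python3 - <<'E'
from m import *
c=load('held.png'); im=c['image'].astype(int); ey=[]
T=np.array([.5262,-.1749]); yaw=np.radians(168.3); ty=np.array([np.sin(yaw),-np.cos(yaw)])
for v in range(215,246,5):
    row=im[v].max(1)<80; l=r=323
    while row[l-1] or row[l-3]: l-=1
    while row[r+1] or row[r+3]: r+=1
    ey.append((v,l,r,((atz(c,(l+r)/2,v,.18-.0315)[:2]-T)@ty*1000).round(2)))
print('held tool-y bias mm',ey)
S=np.array([.519,.230]); y=np.radians(-16.2); kx=np.array([np.cos(y),np.sin(y)])
ctrl.move_to([*(S+.075*kx),.20],quat(y+np.pi)); ctrl.dwell(.3)
a=shot('wrist','ws2.png'); s=ctrl.sense(); print(s['time_s'],s['position'],S+.075*kx, Ro.from_quat(s['tool_rot']).as_euler('ZYX',degrees=True))
print(disc(a,[*S,.0715]),proj(a,[*S,.0715])); print(disc(load('ws.png'),[*S,.0715]))
E
```

```text
held tool-y bias mm [(215, 288, 358, np.float64(0.48)), (220, 286, 360, np.float64(0.49)), (225, 284, 361, np.float64(0.22)), (230, 283, 363, np.float64(0.5)), (235, 282, 364, np.float64(0.51)), (240, 281, 364, np.float64(0.24)), (245, 282, 364, np.float64(0.52))]
9.125 [0.59117817 0.20843886 0.20002771] [0.59102203 0.20907567] [ 1.63747216e+02  5.72279923e-03 -1.79992088e+02]
(array([0.51907872, 0.23045877]), np.float64(0.029968654717721258), np.float64(-16.284024206295076), np.float64(0.02716655430657368), (np.float64(324.2637571157495), np.float64(104.32447817836812))) [323.55985777 103.70671245]
(array([0.51950951, 0.23037586]), np.float64(0.030373212247432516), np.float64(-16.24057120867191), np.float64(0.02669665882216648), (np.float64(324.6510318949343), np.float64(94.39399624765478)))
```

View pics/ws2.png

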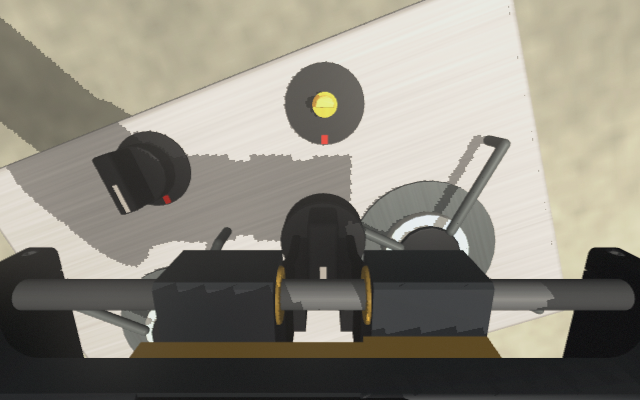

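The spindle is at (324,104), the red mark is directly below it at (324,139), and the held knob is aligned with it. I'll measure the knob's x offset in the grip, then try inserting it.

Run:
```python
from m import *
a=load('ws2.png'); im=a['image'].astype(int).max(2)
T=np.array([.5912,.2084]); y=np.radians(-16.25); kx=np.array([np.cos(y),np.sin(y)]); ky=np.array([-kx[1],kx[0]])
P=[]
for u in range(295,353,4):
    v=next(v for v in range(175,240) if im[v,u]<75 and im[v+2,u]<75)
    d=atz(a,u,v-.5,.2-.0405)[:2]-T; P.append([-d@kx*1e3,d@ky*1e3])
P=np.array(P); off=np.mean(P[:,0]-np.sqrt(23**2-(P[:,1]-.4)**2)); print('knob toolx offset mm',off,circ(P))
S=np.array([.5190,.2301]); G=S+.0055*kx; q=quat(y+np.pi)
ctrl.move_to([*G,.150],q); ctrl.dwell(.3); s=ctrl.sense(); print(s['position']-[*G,.15]); f0=s['force']
print('hit',ctrl.move_linear([*G,.128],feed=.03,force_limit=4)); s=ctrl.sense(); print(s['position'],s['force']-f0,s['wrist_torque'],s['time_s'])
```

```text
knob toolx offset mm 4.724371213654577 (array([5.48376401, 0.01792441]), np.float64(22.32717149594877))
[ 0.00110312 -0.00027108  0.0006046 ]
hit False
[0.52442278 0.2286138  0.12815907] [ 1.02477623 -0.06627029 -0.66255952] [ 0.11179478 -0.0317294   0.02164601] 10.7417
```

It entered 8 mm with no contact force. Now I seat it and press.

Run:
```python
from m import *
s=ctrl.sense(); f0=s['force']; x,y=.5190+.0055*np.cos(np.radians(-16.25)),.2301+.0055*np.sin(np.radians(-16.25))
def rep(t): 
    s=ctrl.sense(); print(t,s['position'],(s['force']-f0).round(2),round(s['width']*87,2),s['time_s'])
for z in (.1225,.1205,.1195,.118,.1165,.115):
    h=ctrl.move_linear([x,y,z],feed=.02,force_limit=14); ctrl.dwell(.15); rep((z,h))
    if h: break
```

```text
(0.1225, False) [0.52434154 0.22861467 0.12257274] [-0.22  0.68  1.18] 13.91 11.3167
(0.1205, False) [0.52428962 0.22855947 0.12050004] [-0.31  0.24  1.01] 14.0 11.7167
(0.1195, False) [0.52429804 0.22859256 0.11972519] [-1.2   0.01  4.41] 13.42 12.1167
(0.118, False) [0.52438371 0.22860491 0.11819108] [-1.36 -0.43  5.48] 14.02 12.5167
(0.1165, False) [0.5243961  0.22858398 0.11677437] [-1.59 -0.12  6.72] 13.74 12.9167
(0.115, False) [0.52442016 0.22859612 0.11552995] [-2.34 -0.32  7.34] 13.53 13.3167
```

Run:
```python
from m import *
f0=np.array([0,0,-1.]); x,y=.5190+.0055*np.cos(np.radians(-16.25)),.2301+.0055*np.sin(np.radians(-16.25))
def rep(t): 
    s=ctrl.sense(); print(t,s['position'],s['force'].round(2),round(s['width']*87,2),s['time_s']); return s['force'][2]
rep(0)
for z in np.arange(.1145,.1085,-.0005):
    ctrl.move_linear([x,y,z],feed=.02,force_limit=14); ctrl.dwell(.2)
    if rep(round(z,4))>13: break
ctrl.dwell(1); rep('hold')
shot('wrist','fin.png'); c=shot('side','fs.png'); cv2.imwrite('pics/fsc.png',cv2.resize(c['image'][80:230,190:390],None,fx=4,fy=4,interpolation=2))
```

```text
0 [0.52442016 0.22859612 0.11552995] [-1.84 -0.57  5.98] 13.53 13.3167
0.1145 [0.52446362 0.22861828 0.11539522] [-2.39 -1.66  8.19] 14.06 13.7667
0.114 [0.52447807 0.22865897 0.11533912] [-3.83 -1.87  9.86] 14.05 14.2167
0.1135 [0.52450113 0.2286427  0.11526731] [-3.57 -2.17 13.84] 13.59 14.6667
hold [0.5244989 0.2286404 0.1152492] [-3.59 -0.88 12.93] 13.72 15.6667
```

View pics/fsc.png

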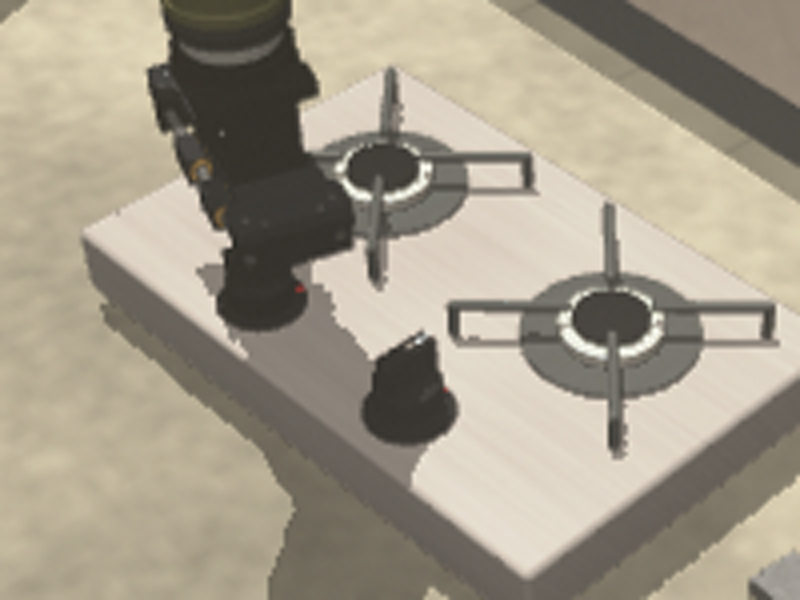

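The crop shows the knob low on its disc at (262,300), level with the gripper. It travelled 5 mm from the seating height and then met a hard stop. The push is steady at 13 N, above the 8 N spring, so I hand in.

```bash
python3 -c "
from rig import hand_in
print(hand_in())"
```

```text
the job is handed in; nothing more can be done
None
```

The black knob is on the D-spindle, pushed fully home and pressed 5 mm down to the stop; I handed the job in at about 16 s with the gripper still holding it pressed at about 13 N.

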